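Load the tube block into the dry-block heater and start it

TASK

Slide the aluminium tube block along the heater's deck into its bay until it drops in and sits flat and square on the bay floor. Once it is seated, turn the dial so that its pointer stands at the long mark. Leave the weighing bottle, plastic cup and small carton around the heater where they are, and let go of everything at the end.

Things in the scene. Friction and masses are not known exactly. Their poses are not given: they have to be found in the camera images.
- heater: white dry-block heater, fixed, 335 x 220 mm, deck top 45 mm up. +x = loading direction, +y away from the operator; origin on the bench under the centreline of deck and bay. Deck: x -185 to 8 mm, y -72 to 78, then the bay. Smooth 8 mm thick, 14 mm high plastic fences flank the bay (inner faces y +-49), flaring to y +-71 at x -32. End stop at x 132, as high.
- tube_block: aluminium tube block with eight 19 mm wells in its top, 120 mm (own x) by 95 mm (own y) by 34 mm high, about 0.45 kg: too wide to grasp. Origin: centre of its underside. It starts on the heater's deck in front of the bay, turned by up to 0.3 rad, long side roughly along the heater's x.
- bay (a point): centre of the bay's floor. The bay is a rectangular recess 124 mm (heater x) by 98 mm (heater y), its floor 6 mm below the deck; heater axes. Seated, the block's origin is here (within its 2 mm play) and its top is 28 mm above the deck.
- bay_mouth (a point): middle of the deck edge where the bay begins, at deck height; 62 mm before the bay's centre along heater x
- dial_grip (a point): point on the dial's axis 11 mm under the top of its grip. The dial is a black selector on the heater's operator side, 107 mm to -y of the bay: an upright bar 46 mm long, 14 mm thick, 32 mm high on a 42 mm disc; bar top 38 mm above the deck, bar foot 6 mm above it. Axes turn with the dial: x along the bar to the pointer, z up.
- dial_pointer (a point): tip of the dial's pointer nose (white line on top), 27 mm out from the axis, same height as dial_grip
- dial (a joint): turn of the dial, rad, growing clockwise seen from above, range 0 to 2.1, held by friction where it is left. Marks beside it on the housing: dots at 0, 0.65 and 1.95, the long mark at 1.30 (pointer then along the heater's +x). Starts between 0 and 0.4.
- weighing_bottle: bystander: small lidded glass weighing bottle, 44 mm across, 57 mm high, behind the heater; origin under its centre
- cup: bystander: white plastic cup, 80 mm across, 100 mm high, behind the heater; origin under its centre
- slide_carton: bystander: white carton, 52 x 72 x 35 mm, to the right of the heater near the bench's front edge; origin under its centre

How it is judged:
On the way, in this order (a step that is already met when the one before it is completed fails the run):
1. the tube block sits flat and square in the bay (z of tube_block in the frame of bay below 0.002 m and horizontal distance between tube_block and bay below 0.005 m and angle between tube_block's own z axis and vertical below 0.03 rad and angle between the x axis of tube_block and the x axis of heater, either way round below 0.05 rad), for 0.2 s.
2. the dial's pointer is at the long mark (value of joint dial between 1.13 and 1.47 rad), for 0.2 s.
At the end, for the whole second after the job is handed in: the tube block rests on the bay floor (within 2 mm in height, 5 mm of the bay's centre, 0.03 rad of level, 0.05 rad of square with the heater) and the dial is within 0.17 rad of the long mark at 1.30 rad; all at rest (all of step 1 and all of step 2 and linear speed of tube_block below 0.02 m/s); the robot touches nothing.
It fails at once if the weighing bottle, plastic cup or carton beside the heater is pushed 25 mm or more, or knocked over (distance of any of weighing_bottle, cup, slide_carton from where it was at the start of the episode above 0.025 m or angle between any of weighing_bottle, cup, slide_carton's own z axis and vertical above 0.6 rad).
It also fails if it takes over 56 s, if anything falls off the work surface, if the arm or the gripper's body presses on something with over 40 N, if the wrist force passes 120 N, or if a joint passes its speed limit or range.

ROBOT

A 7-joint arm with a two-finger parallel gripper is mounted at the origin on a cart in front of the work surface, level with it; the furniture and walls round the work are solid. World frame = base frame: x ahead of the robot, y to its left, z up, the work surface at z = 0. Lengths are in m, angles in rad, forces in N, time in s.
With the tool pointing down it reaches from about 0.4 to 0.85 m from the base axis. Payload 4.5 kg.
Tool frame: the origin (TCP) lies midway between the tips of the shut fingers; the grasp point (between the pads) lies 19 mm behind it; z points along the fingers, y is the line along which they close (so a half turn about z gives the same grasp; the last joint's range is limited). The gripper opens to 88 mm and grips with 3 to 60 N. Pads are 18 mm wide; open, the fingers measure 123 mm over their backs; the gripper's body (75 mm by 187 mm) begins 45 mm behind the grasp point.
Start: joints at [-1.256, 0.689, -0.195, 1.565, 0.157, 0.902, -0.215], TCP at [0.173, 0.601, 0.239] pointing down, gripper open.
Joint ranges: [-3.01, 3.01], [-0.46, 2.08], [-1.47, 1.51], [0.13, 2.56], [-1, 4.14], [0.04, 2.09], [-2.66, 2.66]. Speed limits (rad/s): [2.57, 2.57, 3.14, 3.14, 3.14, 3.14, 3.14].

INTERFACE

Orientations are given as a unit quaternion [x, y, z, w].
In Python, from plant import r gives the robot as it stands.
- The arm moves only by the tool move_arm, never from a script. Its argument "targets" is a list that holds one entry, the list of rows, each a list of 7 numbers: the opening, from 0 (shut) to 1 (fully open), then the shift along the tool's x, y, z in mm, then the turn, a rotation vector about the tool's x, y, z in degrees. In form: [[[claw, dx, dy, dz, ax, ay, az], ...]]. A call has 1 to 10 rows; each row is the pose to reach, as a shift and turn from the pose commanded when the call began, along the tool's axes at that moment; what a row does not reach only later rows make up. A row lasts 1/8 s, in which the tool goes at most 62.5 mm and 10.7 degrees, less where a joint would pass 70% of its speed; a pose out of reach is approached as far as the arm can. A call with a gripper value outside its range is refused whole. The fingers move at their own pace and stop on an object; "newtons" is the grip in N (left out, the last holds). Time passes only in rows, so rows that repeat a pose let the fingers close. It gives the time, the measured TCP pose, the force, the opening and the grip force at its end, in the units of the state.
- r.get_state(): the state, without advancing time (a new reading comes with each control period).
- r.snapshot(name): name is "scene" or "top" or "wrist"; returns the picture (420x560x3 uint8, red, green, blue); there is no depth.
- r.camera_info(name): a dict with "fx", "fy", "cx", "cy" (pixels), "k1" (the pictures are not rectified: a ray, as slopes to the right and down, at radius r is drawn at 1 + k1 r^2 times it, then the intrinsics apply), "R" (3x3) and "t" (3): a world point X has camera coordinates R X + t. Camera axes: x right, y down, z forward; pixel columns grow to the right and rows downward; lengths in m; the calibration is good to about 2 mm. A picture is of the moment at which its call begins: read the wrist's pose just before it. camera_info takes no time and is no camera call; for the wrist camera it gives the pose at the moment of the call.
- r.finish_job(): hands the job in; it is judged then, once.
The state is a dict: "clock": time; "q": joint angles; "qd": joint speeds; "joint_torque": joint torques, N m; "tool_pos": TCP position; "eef_rot": TCP orientation; "contact_force": force on the tool from outside, world axes, zero at the start; "moment": the same for the moment, N m; "opening": opening from 0.0 (shut) to 1.0 (fully open); "finger_force": force on a finger pad.
Only numpy, scipy, OpenCV 4.12 (cv2) and the standard library are available. Lean on these libraries where they do the work, as an engineer would, in place of code of your own. Each camera call takes 0.05 s, during which the arm holds its last target. There are 200 camera calls.

## Working session

There is one attempt and no reset: what is moved stays moved. The work goes in short steps, Python scripts to look and compute and a tool call to move; the robot and the scene stay as the last step left them, time stands still between calls to the robot, and variables do not carry over. Pictures are saved under pics/ and viewed, at most 10 in all, crops included, and the job is handed in when it is done.

Besides the shell and the picture viewer there is one more tool, called as name([rows], argument=value, ...), one row to a line, values as JSON. move_arm: Moves the arm, as the interface text tells. Its arguments: {"type":"object","properties":{"targets":{"type":"array","items":{"type":"array","items":{"type":"array","items":{"type":"number"}}}},"newtons":{"type":"number"}},"required":["targets"]}

```bash
mkdir -p pics; python3 - <<'E'
from plant import r
import cv2
for n in("scene","top"):
    im=r.snapshot(n); cv2.imwrite(f"pics/{n}0.png",im[:,:,::-1]); print(n,r.camera_info(n))
s=r.get_state(); print(s)
E
```

```text
scene {'fx': 430.0082628387392, 'fy': 430.0082628387392, 'cx': 274.49480065125994, 'cy': 209.50420102463235, 'k1': 0.016480240333678703, 'R': array([[ 0.88567746, -0.46412978,  0.01260931],
       [-0.35135817, -0.68773926, -0.63526541],
       [ 0.30351751,  0.55820987, -0.77219095]]), 't': array([-0.51434462,  0.25041341,  0.86405223])}
top {'fx': 398.44213175174866, 'fy': 398.44213175174866, 'cx': 284.6996083593326, 'cy': 208.19129479275972, 'k1': 0.031791207315233744, 'R': array([[-0.02464654, -0.9996306 ,  0.01145491],
       [-0.9824056 ,  0.02209677, -0.18544802],
       [ 0.1851264 , -0.01582402, -0.98258731]]), 't': array([0.00692255, 0.61041581, 0.94064622])}
{'clock': 0.1, 'q': array([-1.25621911,  0.68988827, -0.19451858,  1.56622022,  0.15732478,
        0.90248705, -0.21513975]), 'qd': array([-0.00026702, -0.00043944,  0.00076367, -0.0042061 , -0.00069172,
       -0.00062608, -0.00278376]), 'joint_torque': array([-3.60911588e-03, -5.28496599e+01, -1.27159305e+00, -1.53836954e+01,
       -5.25458436e-02,  2.03888310e-03,  5.26921099e-05]), 'tool_pos': array([0.17308353, 0.59998071, 0.23800286]), 'eef_rot': array([ 1.39903938e-01,  9.90164754e-01, -8.03711051e-04, -4.46778779e-05]), 'contact_force': array([ 0.62118117, -0.41755687,  0.68220575]), 'moment': array([-0.0167127 ,  0.00290886,  0.04330547]), 'finger_force': 0.0, 'opening': 1.0007986207674109}
```

View pics/top0.png

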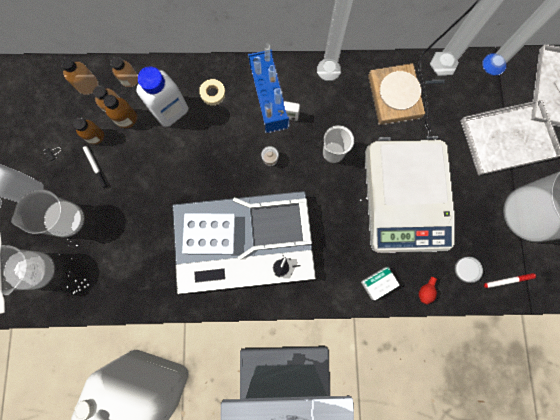

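View pics/scene0.png

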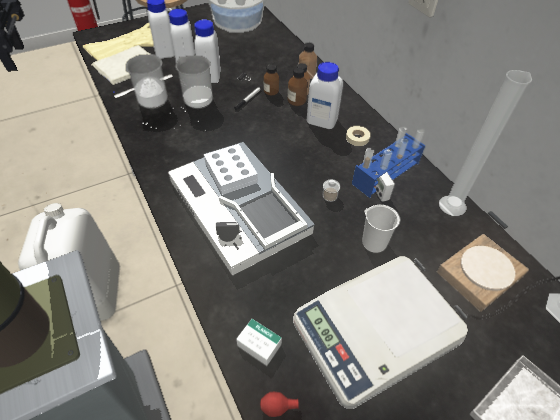

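The top view shows the heater at about cols 173-315, rows 193-293, with its loading direction to the right (world -y). The block is at about (208,233), the bay at (277,225) and the dial at (284,267). I'll zoom in to pick exact corners.

```bash
python3 - <<'E'
import cv2
im=cv2.imread("pics/top0.png")[185:300,165:325]
cv2.imwrite("pics/topc.png",cv2.resize(im,None,fx=5,fy=5,interpolation=cv2.INTER_CUBIC))
im=cv2.imread("pics/scene0.png")[135:280,160:320]
cv2.imwrite("pics/scenec.png",cv2.resize(im,None,fx=4,fy=4,interpolation=cv2.INTER_CUBIC))
E
```

```text
(no output)
```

View pics/topc.png

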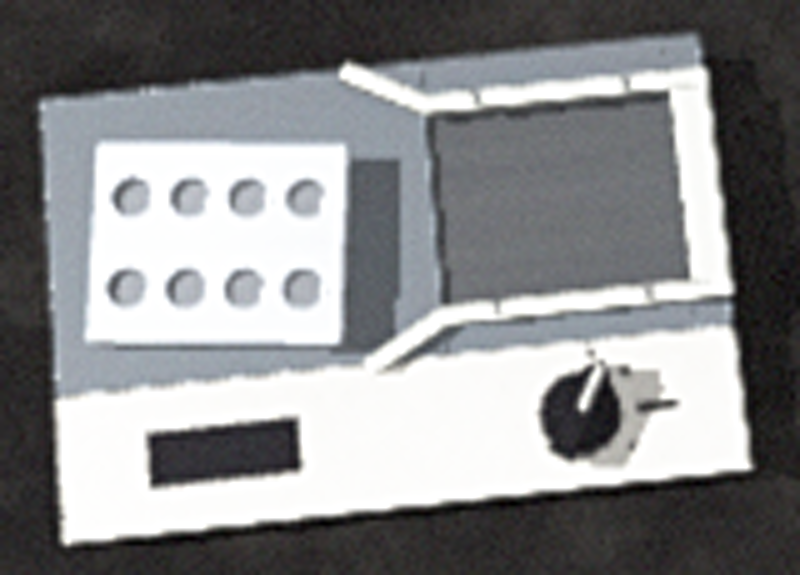

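View pics/scenec.png

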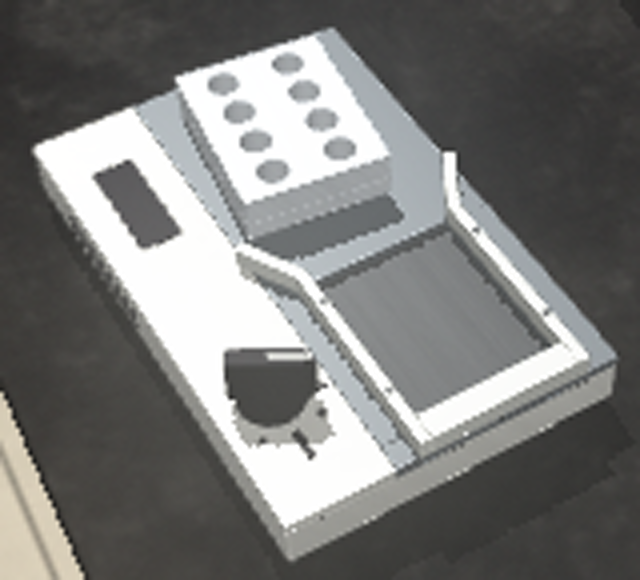

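Crops: heater deck corners are at (40,98), (697,35), (752,468) and (65,545) in topc. Block top corners are at (97,141), (347,143), (343,347) and (86,341). The dial axis is at about (580,415) with its pointer near +y of the heater. I'll fit the poses now.

```bash
cat > h.py <<'E'
import numpy as np
from scipy.optimize import least_squares
def proj(X,c):
    p=np.atleast_2d(X)@c["R"].T+c["t"]; s=p[:,:2]/p[:,2:]; s=s*(1+c["k1"]*(s**2).sum(1,keepdims=True))
    return s*[c["fx"],c["fy"]]+[c["cx"],c["cy"]]
def place(p,q):  # pose x,y,yaw ; pts Nx3
    c,s=np.cos(p[2]),np.sin(p[2]); q=np.atleast_2d(q).astype(float)
    return np.c_[p[0]+c*q[:,0]-s*q[:,1],p[1]+s*q[:,0]+c*q[:,1],q[:,2]]
def fit(p0,obs):  # obs: list of (cam, pts, pix)
    f=lambda p:np.concatenate([(proj(place(p,q),c)-u).ravel() for c,q,u in obs])
    r=least_squares(f,p0,loss="soft_l1"); return r.x,np.abs(f(r.x)).round(1)
E
cat > a.py <<'E'
from plant import r
from h import *
T,S=r.camera_info("top"),r.camera_info("scene")
tc=lambda a:(np.array(a)+.5)/5-.5+[165,185]
sc=lambda a:(np.array(a)+.5)/4-.5+[160,135]
H=np.array([[-185,78,45],[150,78,45],[150,-142,45],[-185,-142,45]])/1e3
ht=(T,H,tc([[40,98],[697,35],[752,468],[65,545]])); hs=(S,H[[3,2,1]],sc([[35,150],[290,527],[615,358]]))
B=np.array([[-60,47.5,79],[60,47.5,79],[60,-47.5,79],[-60,-47.5,79]])/1e3
bt=(T,B,tc([[97,141],[347,143],[343,347],[86,341]])); bs=(S,B[[3,2,1]],sc([[177,78],[245,202],[388,156]]))
hs=(S,H[[3,2,1]],sc([[35,150],[290,527],[615,358]])); 
g=[.5,0,-1.57]
for n,a,b in(("H",[ht],[hs]),("B",[bt],[bs])):
    if n=="B": b=[(S,B[[3,2,1]],sc([[177,78],[245,202],[388,156]]))]
    for o in(a,b,a+b):
        p,e=fit(g,o); print(n,p.round(4),e)
E
sed -i 's/H\[\[3,2,1\]\],sc(\[\[35,150\],\[290,527\],\[615,358\]\])/H[[3,2,1]],sc([[35,150],[290,527],[615,358]])/' a.py
python3 a.py
```

```text
H [ 0.5654  0.0842 -1.4886] [0.  0.5 0.3 0.3 0.3 0.  0.1 0.2]
H [ 0.5646  0.0829 -1.4864] [0.5 0.7 0.5 0.7 1.8 0.4]
H [ 0.5652  0.0838 -1.4882] [0.2 0.6 0.5 0.2 0.1 0.1 0.1 0.1 0.3 1.1 0.6 0.2 1.8 0.6]
B [ 0.5496  0.1786 -1.604 ] [0.4 0.5 0.1 0.6 0.6 1.  0.3 0.2]
B [ 0.5477  0.1776 -1.6111] [0.2 0.4 0.3 0.4 0.6 0.1]
B [ 0.5487  0.1784 -1.6092] [0.5 0.8 0.1 1.1 0.6 0.5 0.3 0.  0.  0.6 0.  0.1 0.8 0.5]
```

```bash
cat >> h.py <<'E'
from scipy.spatial.transform import Rotation as Ro
HP=np.array([0.5652,0.0838,-1.4882])
def goal(hx,hy,z,yawy):  # heater frame mm, z world mm, tool-y angle in heater frame (rad)
    from plant import r
    s=r.get_state(); P=place(HP,[hx/1e3,hy/1e3,z/1e3])[0]; a=HP[2]+yawy
    y=np.array([np.cos(a),np.sin(a),0]); zt=np.array([0,0,-1.]); x=np.cross(y,zt)
    R0=Ro.from_quat(s["eef_rot"]); G=Ro.from_matrix(np.c_[x,y,zt])
    print("shift",(R0.inv().apply(P-s["tool_pos"])*1e3).round(1),"rot",np.degrees((R0.inv()*G).as_rotvec()).round(1),"F",s["contact_force"].round(1),"t",s["clock"])
def where():
    from plant import r
    s=r.get_state(); d=s["tool_pos"]-[HP[0],HP[1],0]; c,k=np.cos(HP[2]),np.sin(HP[2])
    print("tool in heater mm",(1e3*np.array([c*d[0]+k*d[1],-k*d[0]+c*d[1],d[2]])).round(1))
E
python3 -c "
from h import *
where(); goal(-200,-1,140,1.5708)"
```

```text
tool in heater mm [-546.8 -348.2  238. ]
shift [-447.8 -200.6   98.4] rot [-0.1  0.1 69.2] F [ 0.6 -0.4  0.7] t 0.1
```

move_arm([
  [[0.5,-45,-20,0,0,0,7],[0.5,-90,-40,0,0,0,14],[0.5,-135,-60,0,0,0,21],[0.5,-180,-80,0,0,0,28],[0.5,-225,-100,0,0,0,35],[0.5,-270,-120,0,0,0,42],[0.5,-315,-140,0,0,0,49],[0.5,-360,-160,10,0,0,56],[0.5,-405,-180,20,0,0,63],[0.5,-448,-200,30,0,0,69.2]],
], newtons=20)

```text
clock: 1.35
tool_pos: [0.5491, 0.283, 0.2081]
eef_rot: [0.679, 0.734, -0.0, -0.0]
contact_force: [0.4, 0.4, 0.7]
opening: 0.499
finger_force: 0.0
```

```bash
python3 -c "
from h import *
where(); goal(-196,-1,52,1.5708)
from plant import r;print(r.get_state()['opening'],r.get_state()['q'].round(2))"
```

```text
tool in heater mm [-199.9    0.4  208.1]
shift [ -3.9  -1.3 156.1] rot [-0.   0.  -0.2] F [0.4 0.4 0.7] t 1.35
0.499349272821456 [-0.6   0.72  0.1   1.63 -0.09  0.8  -0.39]
```

move_arm([
  [[0.5,0,-1,40,0,0,0],[0.5,0,-1,80,0,0,0],[0.5,0,-1,115,0,0,0],[0.5,0,-1,140,0,0,0],[0.5,0,-1,155,0,0,0],[0.5,-8,-1,156,0,0,0],[0.5,-16,-1,156,0,0,0],[0.5,-22,-1,156,0,0,0],[0.5,-28,-1,156,0,0,0]],
])

```text
clock: 2.48
tool_pos: [0.5501, 0.2558, 0.0535]
eef_rot: [0.678, 0.735, 0.001, 0.0]
contact_force: [0.6, -0.2, 0.2]
opening: 0.503
finger_force: 0.0
```

move_arm([
  [[0.5,-4,0,0,0,0,0],[0.5,-8,0,0,0,0,0],[0.5,-12,0,0,0,0,0],[0.5,-16,0,0,0,0,0],[0.5,-20,0,0,0,0,0],[0.5,-20,0,0,0,0,0]],
])

```text
clock: 3.22
tool_pos: [0.5513, 0.2353, 0.0526]
eef_rot: [0.678, 0.735, -0.0, 0.0]
contact_force: [-0.1, 0.2, 0.4]
opening: 0.498
finger_force: 0.2
```

```bash
python3 -c "
from h import *
from plant import r
import cv2
where(); print(r.get_state()['contact_force'])
a=r.snapshot('top')[185:300,165:325,::-1];b=r.snapshot('wrist')[:,:,::-1]
a=cv2.resize(a,None,fx=5,fy=5,interpolation=cv2.INTER_CUBIC)
cv2.imwrite('pics/t1.png',a)"
```

```text
tool in heater mm [-152.1   -1.4   52.6]
[-0.08358225  0.24941716  0.39850395]
```

View pics/t1.png

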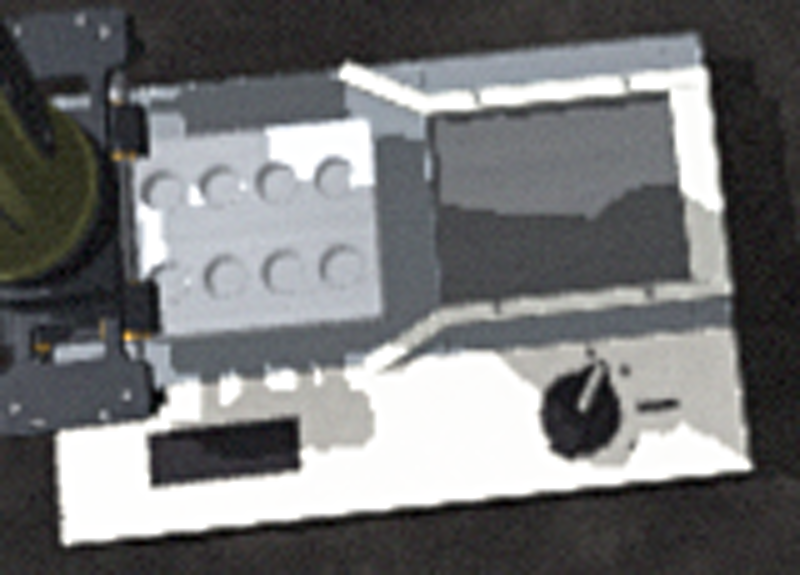

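The block is now nearly square, with its front corners at (372,118) and (383,318). I'll compute its offset.

```bash
python3 - <<'E'
from plant import r
from h import *
T=r.camera_info("top"); tc=lambda a:(np.array(a)+.5)/5-.5+[165,185]
B=np.array([[60,47.5,79],[60,-47.5,79]])/1e3
p,e=fit([.55,.15,-1.5],[(T,B,tc([[372,118],[383,318]]))]); print(p,e)
d=p[:2]-HP[:2]; c,k=np.cos(HP[2]),np.sin(HP[2]); print((c*d[0]+k*d[1])*1e3,(-k*d[0]+c*d[1])*1e3,p[2]-HP[2])
E
```

```text
[ 0.55680305  0.16197753 -1.52029341] [0.  0.6 0.  0.6]
-78.60377837339287 -1.9184878545661939 -0.03209340757121426
```

move_arm([
  [[0.5,-6,0,0,0,0,0],[0.5,-13,0,0,0,0,0],[0.5,-20,0,0,0,0,0],[0.5,-27,0,0,0,0,0],[0.5,-34,0,0,0,0,0],[0.5,-41,0,0,0,0,0],[0.5,-48,0,0,0,0,0],[0.5,-55,0,0,0,0,0],[0.5,-62,0,0,0,0,0],[0.5,-68,0,0,0,0,0]],
])

```text
clock: 4.58
tool_pos: [0.5572, 0.1683, 0.0529]
eef_rot: [0.677, 0.736, 0.0, 0.0]
contact_force: [1.0, 3.1, 1.4]
opening: 0.496
finger_force: 1.4
```

move_arm([
  [[0.5,-6,0,0,0,0,0],[0.5,-12,0,0,0,0,0],[0.5,-18,0,0,0,0,0],[0.5,-24,0,0,0,0,0],[0.5,-30,0,0,0,0,0],[0.5,-36,0,0,0,0,0],[0.5,-42,0,0,0,0,0],[0.5,-48,0,0,0,0,0],[0.5,-54,0,0,0,0,0],[0.5,-56,0,0,0,0,0]],
])

```text
clock: 5.82
tool_pos: [0.5609, 0.1117, 0.0525]
eef_rot: [0.678, 0.735, -0.001, -0.0]
contact_force: [-0.1, 1.1, -0.6]
opening: 0.495
finger_force: 0.7
```

```bash
python3 -c "
from h import *
from plant import r
import cv2
where(); print(r.get_state()['contact_force'],r.get_state()['clock'])
a=r.snapshot('top')[185:300,165:325,::-1];b=r.snapshot('scene')[135:280,160:320,::-1]
a=cv2.resize(a,(400,288),interpolation=cv2.INTER_CUBIC);b=cv2.resize(b,(400,362),interpolation=cv2.INTER_CUBIC)
import numpy as np
cv2.imwrite('pics/t2.png',np.hstack([np.pad(a,((0,74),(0,0),(0,0))),b]))"
```

```text
tool in heater mm [-28.1  -2.   52.5]
[-0.06777157  1.05250204 -0.60464098] 5.825
```

View pics/t2.png

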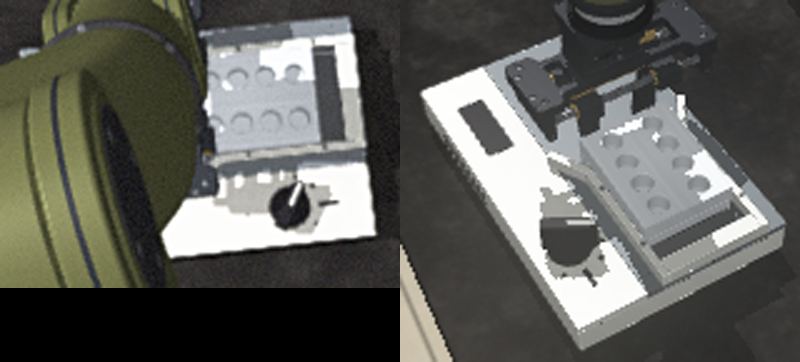

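The block is between the fences, with about 28 mm left to go. I'll push on slowly.

move_arm([
  [[0.5,-4,0,0,0,0,0],[0.5,-8,0,0,0,0,0],[0.5,-12,0,0,0,0,0],[0.5,-16,0,0,0,0,0],[0.5,-18,0,0,0,0,0],[0.5,-20,0,0,0,0,0],[0.5,-22,0,0,0,0,0],[0.5,-24,0,0,0,0,0]],
])

```text
clock: 6.92
tool_pos: [0.5633, 0.0888, 0.0527]
eef_rot: [0.677, 0.736, 0.0, -0.0]
contact_force: [0.2, 1.2, -1.4]
opening: 0.498
finger_force: 0.7
```

move_arm([
  [[0.5,-1,0,0,0,0,0],[0.5,-2,0,0,0,0,0],[0.5,-3,0,0,0,0,0],[0.5,-4,0,0,0,0,0],[0.5,-4,0,0,0,0,0]],
])

```text
clock: 7.55
tool_pos: [0.5637, 0.0847, 0.0527]
eef_rot: [0.677, 0.736, 0.0, 0.0]
contact_force: [0.1, 1.0, -0.7]
opening: 0.497
finger_force: 0.6
```

```bash
python3 -c "
from h import *
from plant import r
import cv2
where(); print(r.get_state()['contact_force'],r.get_state()['clock'])
b=r.snapshot('scene')[155:275,200:320,::-1]
cv2.imwrite('pics/t3.png',cv2.resize(b,(600,600),interpolation=cv2.INTER_CUBIC))"
```

```text
tool in heater mm [-1.  -1.4 52.7]
[ 0.07395466  0.96270014 -0.73969152] 7.55
```

View pics/t3.png

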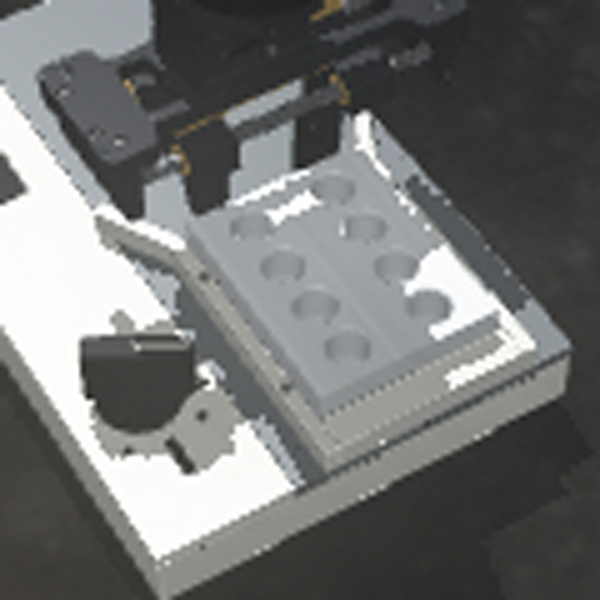

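The block looks almost against the stop. I'll push 1 mm at a time and watch the force.

move_arm([
  [[0.5,-1,0,0,0,0,0],[0.5,-2,0,0,0,0,0],[0.5,-2,0,0,0,0,0]],
])

```text
clock: 7.98
tool_pos: [0.5638, 0.0844, 0.0527]
eef_rot: [0.677, 0.736, 0.001, -0.001]
contact_force: [-0.7, 5.3, 0.5]
opening: 0.502
finger_force: 2.5
```

move_arm([
  [[0.5,-1,0,0,0,0,0],[0.5,-2,0,0,0,0,0],[0.5,-2,0,0,0,0,0]],
])

```text
clock: 8.35
tool_pos: [0.5638, 0.0844, 0.0528]
eef_rot: [0.677, 0.736, 0.002, -0.001]
contact_force: [-1.2, 8.2, -0.0]
opening: 0.497
finger_force: 4.3
```

```bash
python3 -c "
from h import *
from plant import r
import cv2
where(); print(r.get_state()['contact_force'],r.get_state()['clock'])
T,S=r.camera_info('top'),r.camera_info('scene')
for z in (73,79): print(z,[ (proj(place(HP,[[130,47.5,z],[130,-47.5,z],[10,-47.5,z],[10,47.5,z]]*np.array([1e-3]*3)),c)).round(1).tolist() for c in (T,S)])
b=r.snapshot('scene')[155:275,200:320,::-1]
cv2.imwrite('pics/t4.png',cv2.resize(b,(600,600),interpolation=cv2.INTER_CUBIC))"
```

```text
tool in heater mm [-0.7 -1.4 52.8]
[-1.16087653  8.20472667 -0.00826111] 8.35
73 [[[298.5, 201.6], [303.0, 239.7], [253.7, 244.9], [250.1, 206.6]], [[300.1, 215.6], [264.3, 233.5], [237.5, 198.2], [271.9, 182.6]]]
79 [[[298.7, 201.1], [303.1, 239.4], [253.6, 244.7], [250.0, 206.1]], [[300.3, 213.9], [264.3, 231.9], [237.3, 196.6], [271.9, 180.9]]]
```

View pics/t4.png

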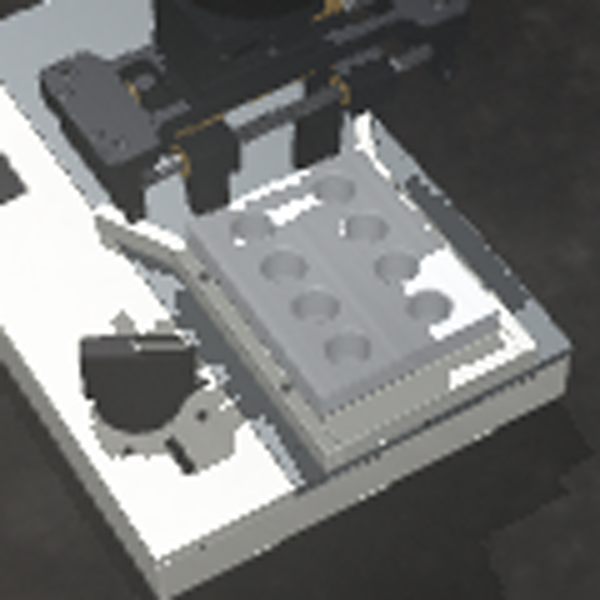

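Contact force rose to 8 N against the stop. The block's top corners are about (500,312) and (322,405), lower than the z=79 prediction, which fits a seated block. I'll confirm by touching the rear of its top: 73 mm means seated, 79 mm means not.

move_arm([
  [[0.5,8,0,0,0,0,0],[0.5,20,0,0,0,0,0],[0,20,0,-30,0,0,0],[0,10,0,-50,0,0,0],[0,-20,1.5,-50,0,0,0],[0,-28,1.5,-45,0,0,0],[0,-28,1.5,-34,0,0,0],[0,-28,1.5,-30,0,0,0],[0,-28,1.5,-28,0,0,0],[0,-28,1.5,-28,0,0,0]],
])

```text
clock: 9.65
tool_pos: [0.5676, 0.0538, 0.0804]
eef_rot: [0.677, 0.736, -0.0, -0.0]
contact_force: [-0.6, -0.3, 0.4]
opening: 0.006
finger_force: 0.0
```

```bash
python3 -c "
from h import *
where(); goal(25,0,73,1.5708)"
```

```text
tool in heater mm [30.1 -0.1 80.4]
shift [5.1 0.1 7.4] rot [-0. -0.  0.] F [-0.6 -0.3  0.4] t 9.65
```

move_arm([
  [[0,5,0,2,0,0,0],[0,5,0,4,0,0,0],[0,5,0,4,0,0,0]],
])

```text
clock: 10.02
tool_pos: [0.5673, 0.0582, 0.0766]
eef_rot: [0.677, 0.736, -0.0, -0.0]
contact_force: [0.1, 0.3, -0.0]
opening: 0.004
finger_force: 0.0
```

move_arm([
  [[0,0,0,2,0,0,0],[0,0,0,4,0,0,0],[0,0,0,5,0,0,0],[0,0,0,5,0,0,0]],
])

```text
clock: 10.52
tool_pos: [0.5674, 0.0579, 0.0735]
eef_rot: [0.678, 0.735, 0.0, 0.0]
contact_force: [-4.2, -0.5, 15.4]
opening: 0.002
finger_force: 7.9
```

The top is at 73.5 mm, so the block is seated. Next I'll measure the dial angle from the white line in topc: tip (600,363), inner end (583,408).

move_arm([
  [[0,0,0,-20,0,0,0],[0.4,0,0,-60,0,0,0],[0.4,0,0,-75,0,0,0]],
])

```text
clock: 10.9
tool_pos: [0.5685, 0.058, 0.1485]
eef_rot: [0.678, 0.735, 0.001, 0.001]
contact_force: [0.2, 0.1, -0.9]
opening: 0.206
finger_force: 0.0
```

```bash
python3 - <<'E'
from plant import r
from h import *
T,S=r.camera_info("top"),r.camera_info("scene"); tc=lambda a:(np.array(a)+.5)/5-.5+[165,185]
sc=lambda a:(np.array(a)+.5)/4-.5+[160,135]
for c,pts in((T,tc([[600,363],[583,408]])),(S,sc([[312,353],[266,356]]))):
    for u in pts:
        f=lambda q:(proj(place(HP,[q[0],q[1],.083]),c)-u).ravel()
        q=least_squares(f,[.07,-.1]).x*1e3; print(q.round(1))
    print('axis px',proj(place(HP,[.07,-.107,.083]),c))
where()
for d in (0.1,0.2,0.3): goal(70,-107,130,1.30-d+np.pi/2)
E
```

```text
[ 80.9 -85.4]
[  70.6 -105.6]
axis px [[280.99499985 266.82715843]]
[ 80.6 -86. ]
[  69.2 -108.4]
axis px [[226.89063781 223.6098513 ]]
tool in heater mm [ 26.    1.2 148.5]
shift [ -44.1 -108.2   18.2] rot [  0.2   0.1 -68.8] F [ 0.2  0.1 -0.9] t 10.9
shift [ -44.1 -108.2   18.2] rot [  0.2   0.1 -63.1] F [ 0.2  0.1 -0.9] t 10.9
shift [ -44.1 -108.2   18.2] rot [  0.2   0.1 -57.3] F [ 0.2  0.1 -0.9] t 10.9
```

The pointer stands at about 1.11 rad in the heater frame, so the dial is at about 0.19. Both cameras agree on the axis. I'll move over the dial and align.

move_arm([
  [[0.4,-7,-18,0,0,0,-9],[0.4,-14,-36,0,0,0,-18],[0.4,-21,-54,0,0,0,-27],[0.4,-28,-72,0,0,0,-36],[0.4,-35,-90,0,0,0,-45],[0.4,-42,-105,0,0,0,-55],[0.4,-44,-108,0,0,0,-63.6],[0.4,-44,-108,10,0,0,-63.6],[0.4,-44,-108,18,0,0,-63.6]],
])

```text
clock: 12.02
tool_pos: [0.4634, 0.0055, 0.1277]
eef_rot: [0.189, 0.982, 0.0, -0.0]
contact_force: [0.7, -0.4, -0.6]
opening: 0.397
finger_force: 0.0
```

```bash
python3 - <<'E'
from plant import r
from h import *
where(); goal(70,-107,57,1.11+np.pi/2); s=r.get_state(); print(s['q'].round(2),s['opening'])
import cv2
a=r.snapshot('wrist')[:,:,::-1]; cv2.imwrite('pics/w1.png',a)
E
```

```text
tool in heater mm [  69.7 -107.9  127.7]
shift [-1.   0.1 70.7] rot [ 0.  -0.  -0.2] F [ 0.7 -0.4 -0.6] t 12.025
[ 0.04  0.69 -0.24  2.14  0.45  0.36  0.62] 0.3966528987783605
```

View pics/w1.png

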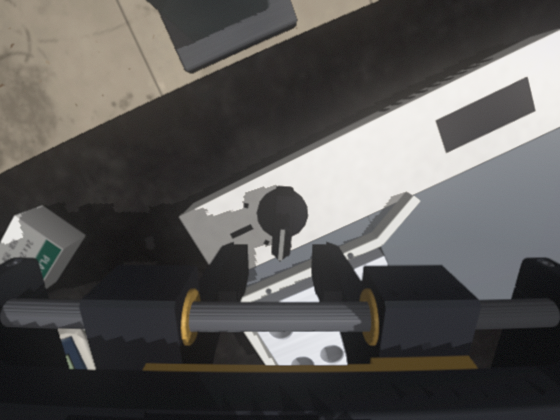

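The wrist view shows the dial centred between the fingers at column 282, with its bar aligned with the tool's x axis. The fingers are at columns 230 and 330. I'll descend and grip gently.

move_arm([
  [[0.4,-1,0,30,0,0,0],[0.4,-1,0,50,0,0,0],[0.4,-1,0,63,0,0,0],[0.4,-1,0,70,0,0,0],[0.4,-1,0,70,0,0,0],[0,-1,0,70,0,0,0],[0,-1,0,70,0,0,0],[0,-1,0,70,0,0,0],[0,-1,0,70,0,0,0]],
], newtons=12)

```text
clock: 13.2
tool_pos: [0.4653, 0.0068, 0.0592]
eef_rot: [0.187, 0.982, 0.002, 0.001]
contact_force: [0.2, 4.7, 3.1]
opening: 0.16
finger_force: 12.0
```

```bash
python3 - <<'E'
from h import *
from plant import r
where(); goal(70,-107,57,np.pi/2); print(r.get_state()['opening'],r.get_state()['finger_force'])
E
```

```text
tool in heater mm [  68.5 -105.9   59.2]
shift [ 0.3 -1.8  2.2] rot [ 0.2 -0.  63.7] F [0.2 4.7 3.1] t 13.2
0.16011282890896045 11.999986628070474
```

move_arm([
  [[0,0,2,0,0,0,0],[0,0,2,0,0,0,7],[0,0,2,0,0,0,14],[0,0,2,0,0,0,21],[0,0,2,0,0,0,28],[0,0,2,0,0,0,35]],
], newtons=20)

```text
clock: 13.95
tool_pos: [0.4648, 0.0061, 0.0592]
eef_rot: [0.477, 0.879, -0.001, 0.0]
contact_force: [-1.0, 1.5, 6.7]
opening: 0.156
finger_force: 20.0
```

move_arm([
  [[0,0,0,0,0,0,7],[0,0,0,0,0,0,14],[0,0,0,0,0,0,21],[0,0,0,0,0,0,28.7],[0,0,0,0,0,0,28.7],[0,0,0,0,0,0,28.7]],
])

```text
clock: 14.7
tool_pos: [0.464, 0.0058, 0.0592]
eef_rot: [0.679, 0.735, -0.001, -0.0]
contact_force: [-1.1, 0.3, 7.2]
opening: 0.155
finger_force: 20.0
```

```bash
python3 - <<'E'
from h import *
from plant import r
where(); goal(70,-107,57,np.pi/2); s=r.get_state(); print(s['opening'],s['moment'])
E
```

```text
tool in heater mm [  69.4 -107.3   59.2]
shift [-0.6  0.3  2.2] rot [-0.1  0.1 -0.2] F [-1.1  0.3  7.2] t 14.7
0.1553427129941216 [ 0.09632318  0.3016108  -0.06471952]
```

move_arm([
  [[0.35,0,0,0,0,0,0],[0.35,0,0,0,0,0,0],[0.35,0,0,0,0,0,0],[0.35,0,0,-15,0,0,0],[0.35,0,0,-45,0,0,0],[0.35,0,0,-90,0,0,0],[0.35,0,0,-140,0,0,0],[0.35,40,0,-170,0,0,0],[0.35,100,0,-170,0,0,0],[0.35,150,0,-170,0,0,0]],
])

```text
clock: 15.95
tool_pos: [0.4527, 0.1584, 0.2303]
eef_rot: [0.678, 0.735, 0.001, 0.0]
contact_force: [0.8, -0.1, -1.1]
opening: 0.347
finger_force: 0.0
```

move_arm([
  [[0.35,50,0,0,0,0,0],[0.35,100,0,0,0,0,0],[0.35,150,0,0,0,0,0],[0.35,150,0,0,0,0,0],[0.35,150,0,0,0,0,0]],
])

```text
clock: 16.58
tool_pos: [0.4407, 0.3048, 0.2292]
eef_rot: [0.678, 0.735, -0.0, 0.0]
contact_force: [1.0, -0.1, -0.8]
opening: 0.349
finger_force: 0.0
```

```bash
python3 -c "
from plant import r
import cv2, numpy as np
a=r.snapshot('top')[185:300,165:325,::-1];b=r.snapshot('scene')[135:280,160:320,::-1]
a=cv2.resize(a,(400,288),interpolation=cv2.INTER_CUBIC);b=cv2.resize(b,(400,362),interpolation=cv2.INTER_CUBIC)
cv2.imwrite('pics/t5.png',np.hstack([np.pad(a,((0,74),(0,0),(0,0))),b]))"
```

```text
(no output)
```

View pics/t5.png

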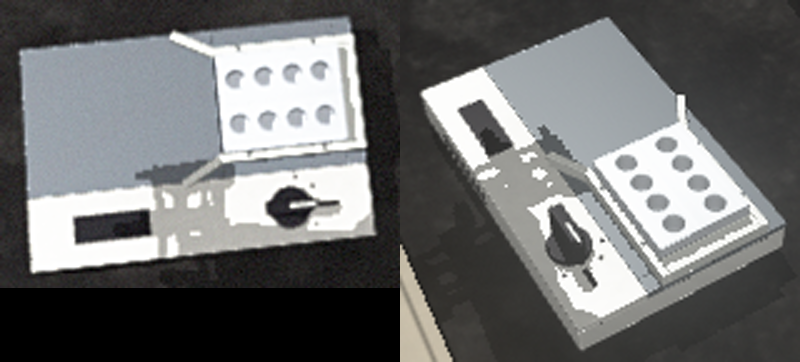

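The block sits square in the bay, and the dial's white line (292,206)-(315,205) points straight at the long mark at (328,203). I'll hand it in.

```bash
python3 -c "
from plant import r
print(r.finish_job())"
```

```text
the job is handed in; nothing more can be done
None
```

I handed in the job at about 17 s: the tube block is seated in the bay, the dial points at the long mark, the bystanders weren't touched and the gripper is clear; no verdict was returned.

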